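Line up the turned dolls on the stall display board

TASK

Line up the four wooden dolls on the display board in order of height, one standing upright in the middle of each cork pad: the tallest on the pad next to the carved end panel, going down to the shortest at the far end. Set each one down rather than dropping it, and leave the bowl where it stands.

Things in the scene. Friction and masses are not known exactly. Their poses are not given: they have to be found in the camera images.
- doll_tallest_mid (a point): The tallest doll: a loose, plain turned pale-wood doll, 96 mm high, round, belly 46 mm across with straight upright sides from 8 to 56 mm above its foot (take it there), narrower neck and a 33 mm head with a pointed top. Foot 41 mm across. Light (80 g, may vary by a third). This point is on its axis, half-way up (48 mm above its foot); z points to its head. It starts upright on the table.
- doll_second_mid (a point): The second tallest doll: a loose, plain turned pale-wood doll, 81 mm high, round, belly 42 mm across with straight upright sides from 6 to 47 mm above its foot (take it there), narrower neck and a 30 mm head with a pointed top. Foot 38 mm across. Light (57 g, may vary by a third). This point is on its axis, half-way up (40.5 mm above its foot); z points to its head. It starts upright on the table.
- doll_third_mid (a point): The third tallest doll: a loose, plain turned pale-wood doll, 66 mm high, round, belly 38 mm across with straight upright sides from 5 to 38 mm above its foot (take it there), narrower neck and a 27 mm head with a pointed top. Foot 34 mm across. Light (38 g, may vary by a third). This point is on its axis, half-way up (33 mm above its foot); z points to its head. It starts upright on the table.
- doll_shortest_mid (a point): The shortest doll: a loose, plain turned pale-wood doll, 51 mm high, round, belly 34 mm across with straight upright sides from 4 to 30 mm above its foot (take it there), narrower neck and a 24 mm head with a pointed top. Foot 31 mm across. Light (24 g, may vary by a third). This point is on its axis, half-way up (25.5 mm above its foot); z points to its head. It starts upright on the table.
- pad_a: One of four alike round cork pads, 52 mm across and 4 mm thick, fixed in a straight row on a dark wooden display board (85 mm wide, 470 mm long, 12 mm thick, fixed); neighbouring pads are 90 mm apart centre to centre. The letters do not follow the order in the row. Origin: centre of its underside, 12 mm above the table; its top is 4 mm higher; its y axis runs along the row, its x axis across it.
- pad_b: One of four alike round cork pads, 52 mm across and 4 mm thick, fixed in a straight row on a dark wooden display board (85 mm wide, 470 mm long, 12 mm thick, fixed); neighbouring pads are 90 mm apart centre to centre. The letters do not follow the order in the row. Origin: centre of its underside, 12 mm above the table; its top is 4 mm higher; its y axis runs along the row, its x axis across it.
- pad_c: One of four alike round cork pads, 52 mm across and 4 mm thick, fixed in a straight row on a dark wooden display board (85 mm wide, 470 mm long, 12 mm thick, fixed); neighbouring pads are 90 mm apart centre to centre. The letters do not follow the order in the row. Origin: centre of its underside, 12 mm above the table; its top is 4 mm higher; its y axis runs along the row, its x axis across it.
- pad_d: One of four alike round cork pads, 52 mm across and 4 mm thick, fixed in a straight row on a dark wooden display board (85 mm wide, 470 mm long, 12 mm thick, fixed); neighbouring pads are 90 mm apart centre to centre. The letters do not follow the order in the row. Origin: centre of its underside, 12 mm above the table; its top is 4 mm higher; its y axis runs along the row, its x axis across it.
- panel: Carved upright wooden end panel with a rounded crest and a rosette, 80 mm wide, 12 mm thick, 75 mm high, standing fixed across one end of the display board (either end; the other end has only a 16 mm high wooden knob). Origin: centre of its underside, on the board's top, in line with the pads; the nearest pad's centre is 77.5 mm from it, the next ones 167.5, 257.5 and 347.5 mm. Its y axis runs along the row.
- bowl: Finished dark wooden bowl, loose, 96 mm across the rim, 40 mm high, standing among the dolls; to be left where it is. Origin: centre of its underside.
Not all that is in view belongs to the job. What is shaped like the part that bears doll_shortest_mid but black or purple is not meant.

How it is judged (in metres and radians):
At the end, for the whole second after the job is handed in: Counting pads from the carved panel: tallest, second, third and shortest doll each stand on pad 1, 2, 3, 4, upright (within 0.12 rad), within 12 mm of the pad centre, foot on the pad (height within 5 mm), released and at rest (((horizontal distance between pad_a and panel between 0.0575 and 0.0975 m and horizontal distance between doll_tallest_mid and pad_a below 0.012 m) or (horizontal distance between pad_b and panel between 0.0575 and 0.0975 m and horizontal distance between doll_tallest_mid and pad_b below 0.012 m) or (horizontal distance between pad_c and panel between 0.0575 and 0.0975 m and horizontal distance between doll_tallest_mid and pad_c below 0.012 m) or (horizontal distance between pad_d and panel between 0.0575 and 0.0975 m and horizontal distance between doll_tallest_mid and pad_d below 0.012 m)) and height (world z) of doll_tallest_mid between 0.059 and 0.069 m and angle between each of doll_tallest_mid, doll_second_mid, doll_third_mid, doll_shortest_mid's own z axis and vertical below 0.12 rad and linear speed of each of doll_tallest, doll_second, doll_third, doll_shortest below 0.02 m/s and ((horizontal distance between pad_a and panel between 0.1475 and 0.1875 m and horizontal distance between doll_second_mid and pad_a below 0.012 m) or (horizontal distance between pad_b and panel between 0.1475 and 0.1875 m and horizontal distance between doll_second_mid and pad_b below 0.012 m) or (horizontal distance between pad_c and panel between 0.1475 and 0.1875 m and horizontal distance between doll_second_mid and pad_c below 0.012 m) or (horizontal distance between pad_d and panel between 0.1475 and 0.1875 m and horizontal distance between doll_second_mid and pad_d below 0.012 m)) and height (world z) of doll_second_mid between 0.0515 and 0.0615 m and ((horizontal distance between pad_a and panel between 0.2375 and 0.2775 m and horizontal distance between doll_third_mid and pad_a below 0.012 m) or (horizontal distance between pad_b and panel between 0.2375 and 0.2775 m and horizontal distance between doll_third_mid and pad_b below 0.012 m) or (horizontal distance between pad_c and panel between 0.2375 and 0.2775 m and horizontal distance between doll_third_mid and pad_c below 0.012 m) or (horizontal distance between pad_d and panel between 0.2375 and 0.2775 m and horizontal distance between doll_third_mid and pad_d below 0.012 m)) and height (world z) of doll_third_mid between 0.044 and 0.054 m and ((horizontal distance between pad_a and panel between 0.3275 and 0.3675 m and horizontal distance between doll_shortest_mid and pad_a below 0.012 m) or (horizontal distance between pad_b and panel between 0.3275 and 0.3675 m and horizontal distance between doll_shortest_mid and pad_b below 0.012 m) or (horizontal distance between pad_c and panel between 0.3275 and 0.3675 m and horizontal distance between doll_shortest_mid and pad_c below 0.012 m) or (horizontal distance between pad_d and panel between 0.3275 and 0.3675 m and horizontal distance between doll_shortest_mid and pad_d below 0.012 m)) and height (world z) of doll_shortest_mid between 0.0365 and 0.0465 m); the robot touches nothing.
It fails at once if the tallest doll was let go in the air (more than 30 mm above a pad) (height (world z) of doll_tallest_mid above 0.094 m and contact force between the fingers and doll_tallest below 0.01 N).
It fails at once if the second doll was let go in the air (more than 30 mm above a pad) (height (world z) of doll_second_mid above 0.0865 m and contact force between the fingers and doll_second below 0.01 N).
It fails at once if the third doll was let go in the air (more than 30 mm above a pad) (height (world z) of doll_third_mid above 0.079 m and contact force between the fingers and doll_third below 0.01 N).
It fails at once if the shortest doll was let go in the air (more than 30 mm above a pad) (height (world z) of doll_shortest_mid above 0.0715 m and contact force between the fingers and doll_shortest below 0.01 N).
It fails at once if the bowl was disturbed (moved over 20 mm) (distance of bowl from where it was at the start of the episode above 0.02 m).
It also fails if it takes over 99 s, if anything falls off the work surface, if the arm or the gripper's body presses on something with over 40 N, if the wrist force passes 120 N, or if a joint passes its speed limit or range.

ROBOT

A 6-joint arm with a two-finger parallel gripper is mounted at the origin on the work surface. World frame = base frame: x ahead of the robot, y to its left, z up, the work surface at z = 0. Lengths are in m, angles in degrees, forces in N, time in s.
With the tool pointing down it reaches from about 0.375 to 0.9 m from the base axis. Payload 3.1 kg.
Tool frame: the origin (TCP) lies at the very end of the fingers, on their centre line; the grasp point (between the pads) lies bot.hold_point_z behind it (bot.hold_point_z is the distance from the TCP to the grasp point, in m); z points along the fingers, y is the line along which they close (so a half turn about z gives the same grasp; the last joint's range is limited). The gripper opens to 87 mm and grips with 3 to 60 N. Pads are 19 mm wide; open, the fingers measure 117 mm over their backs; the gripper's body (75 mm by 190 mm) begins 51 mm behind the grasp point.
Start: joints at [53.027, 30.224, 82.088, -0, 67.689, -10.227], TCP at [0.281, 0.558, 0.223] pointing down, gripper open.
Joint ranges: [-176.69, 176.69], [-43.24, 126.21], [12.49, 139.97], [-82, 262], [0, 151.66], [-163.58, 163.58]. Speed limits (degrees/s): [159.86, 159.86, 180, 180, 180, 180].

INTERFACE

Orientations are given as a 3x3 rotation matrix whose columns are the frame's x, y, z axes.
In Python, from rig import bot gives the robot as it stands.
- The arm moves only by the tool apply_moves, never from a script. Its argument "plan" is one flat list of numbers, 4 for each row, row after row: the shift along the world's x, y, z normalised to -1 to 1, where 1 is 0.05 m, then the turn about the world's z normalised to -1 to 1, where 1 is 10 degrees. A call has 1 to 12 rows; each row shifts and turns the commanded pose from where the row before left it; what a row does not reach is not made up. A row lasts 1/8 s, in which the tool goes at most 62.5 mm and 10.7 degrees, less where a joint would pass 70% of its speed; a pose out of reach is approached as far as the arm can. A call with a number of a shift or a turn outside -1 to 1 is refused whole. A call with a gripper value outside its range is refused whole. "grip" is the closure, from -1 (fully open) to 1 (shut), so that 0 is half open, set as the call begins (left out, the last holds). The fingers move at their own pace and stop on an object; the grip force is fixed at half the most. Time passes only in rows, so rows that do not move let the fingers close. It gives the time, the measured TCP pose, the force, the opening and the grip force at its end, in the units of the state.
- bot.read_state(): the state, without advancing time (a new reading comes with each control period).
- bot.capture(name): name is "scene" or "side" or "wrist"; returns (picture, depth): 480x640x3 uint8, red, green, blue; 480x640 float32, m along the optical axis (not along the pixel's ray), 0 where there is no reading.
- bot.camera_info(name): a dict with "vertical_fov" (degrees; the focal length in pixels is half the picture's height over the tangent of half this angle, whatever the lens; pixels are square), "cx", "cy" (the principal point, pixels), "rvec" (rotation vector, rad) and "tvec" (3), from world to camera coordinates, as OpenCV has them; the wrist camera has in their place "mount" (4x4, takes a point from camera to tool coordinates, whose origin is the TCP and whose axes are the flange's). Camera axes: x right, y down, z forward; pixel columns grow to the right and rows downward; lengths in m; the calibration is good to about 2 mm. A picture is of the moment at which its call begins: read the wrist's pose just before it. camera_info takes no time and is no camera call.
- bot.hand_in(): hands the job in; it is judged then, once.
Trained networks look in the newest picture that a camera, given by its name, has taken for a name from the list of things; names that differ only in an ending like _2 or _b are one class to them, and where a whole thing is asked for, a point or a joint stands for the part that bears it (a point fixed in the world has none). Each returns a list of dicts, best first, with "p" (0 to 1); they miss things now and then, are a little off and sometimes report something else, mostly with a low value. They report only what shows in the picture. A call takes as long as a camera call. They do not tell look-alikes from the thing itself.
- bot.outline_of(camera, target): "mask" (480x640 bool, what is visible of it) and "xy" ([column, row] as shares, 0 to 1, of the picture: columns of its width, rows of its height, amid what is visible of it).
- bot.pinpoint(camera, target): "xy" ([column, row] as shares, 0 to 1, of the picture: columns of its width, rows of its height: a listed point, or the origin of a listed thing).
The state is a dict: "time_s": time; "joint_positions": joint angles; "qvel": joint speeds; "tau": joint torques, N m; "position": TCP position; "tcp_rot": TCP orientation; "force": force on the tool from outside, world axes, zero at the start; "moment": the same for the moment, N m; "opening": opening from 0.0 (shut) to 1.0 (fully open); "grasp_force": force on a finger pad.
Only numpy, scipy, OpenCV 4.12 (cv2) and the standard library are available. Lean on these libraries where they do the work, as an engineer would, in place of code of your own. Each camera call takes 0.05 s, during which the arm holds its last target. There are 200 camera calls.

## Working session

There is one attempt and no reset: what is moved stays moved. The work goes in short steps, Python scripts to look and compute and a tool call to move; the robot and the scene stay as the last step left them, time stands still between calls to the robot, and variables do not carry over. Pictures are saved under pics/ and viewed, at most 14 in all, crops included, and the job is handed in when it is done.

Besides the shell and the picture viewer there is one more tool, called after "Emit:" as a command line: name --argument value ..., lists and objects as JSON in quotes. apply_moves: Moves the arm, as the interface text tells. Its arguments: {"type":"object","properties":{"plan":{"type":"array","items":{"type":"number"}},"grip":{"type":"number"}},"required":["plan"]}

```bash
mkdir -p pics; ls; python3 - <<'E'
from rig import bot
import cv2
print(bot.hold_point_z, bot.read_state())
for n in ("scene","side"):
    im,d=bot.capture(n); cv2.imwrite(f"pics/{n}0.png",im[:,:,::-1]); print(n,bot.camera_info(n))
E
```

```text
pics
0.0187 {'time_s': 0.0, 'joint_positions': array([ 5.30263805e+01,  3.02778473e+01,  8.21574374e+01,  5.29306084e-04,
        6.76884220e+01, -1.02285282e+01]), 'qvel': array([ 0.0497823 , -0.02571294,  0.03828031, -0.06988079, -0.1032441 ,
       -0.06426097]), 'tau': array([ 3.82306353e-04, -4.40041637e+01, -1.76591045e+01,  6.34381687e-02,
        5.82315295e-02, -1.49504476e-04]), 'position': array([0.2807961 , 0.55754537, 0.22157779]), 'tcp_rot': array([[-8.93015663e-01,  4.50023690e-01, -1.30540605e-03],
       [ 4.50025413e-01,  8.93014093e-01, -1.71978296e-03],
       [ 3.91802922e-04, -2.12325902e-03, -9.99997669e-01]]), 'force': array([-0.32206287,  0.34601848, -0.1311462 ]), 'moment': array([0.03594094, 0.01662785, 0.03033935]), 'grasp_force': 0.0, 'opening': 0.9985406541238032}
scene {'vertical_fov': 51.37276616888066, 'cx': 324.9466735131275, 'cy': 238.2585399025662, 'rvec': array([ 2.2229036 ,  0.90112915, -0.33842923]), 'tvec': array([-0.3794376 , -0.25723522,  1.3436033 ])}
side {'vertical_fov': 57.306099045769194, 'cx': 311.9723787208852, 'cy': 239.94528928526412, 'rvec': array([ 1.04520035, -2.53637735,  0.91467475]), 'tvec': array([0.37360556, 0.35350495, 0.60809038])}
```

View pics/scene0.png

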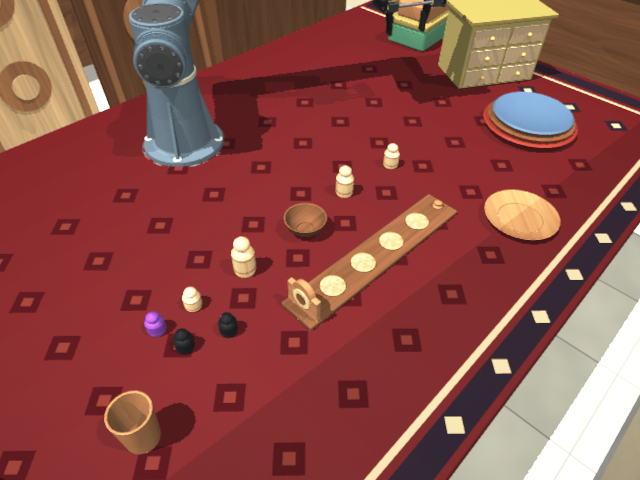

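View pics/side0.png

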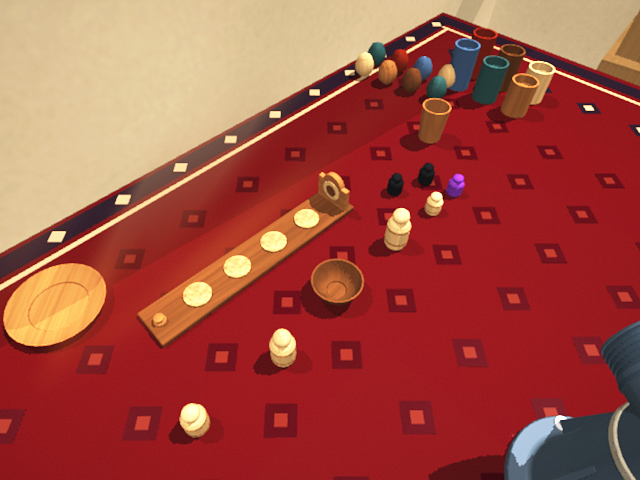

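The scene shows pale dolls at about (243,257) tallest, (345,182) second, (391,156) third and (192,299) shortest. The look-alikes are purple (155,324), black (183,341) and black (228,324), which I reject on colour. The panel is at the near-left end of the board (305,297), with pads at (333,286), (363,262), (391,241) and (417,221), and the bowl at (305,221). Next I'll measure these.

```bash
cat > h.py <<'E'
from rig import bot
import cv2, numpy as np
from scipy.optimize import least_squares
def cam(n):
    c=bot.camera_info(n); f=240/np.tan(np.radians(c["vertical_fov"]/2))
    K=np.array([[f,0,c["cx"]],[0,f,c["cy"]],[0,0,1]])
    if "mount" in c:
        s=bot.read_state(); T=np.eye(4); T[:3,:3]=s["tcp_rot"]; T[:3,3]=s["position"]; T=T@c["mount"]
        return K,T[:3,:3],T[:3,3]
    R=cv2.Rodrigues(c["rvec"])[0]
    return K,R.T,-R.T@c["tvec"]
def cloud(n):
    K,R,t=cam(n); im,d=bot.capture(n)
    v,u=np.mgrid[:480,:640]
    P=np.stack([(u-K[0,2])/K[0,0]*d,(v-K[1,2])/K[0,0]*d,d],-1)@R.T+t
    P[d==0]=np.nan
    return im,P
def pale(im):
    i=im.astype(int); return (i[...,1]>110)&(i[...,0]>140)
def fit(P,r):
    c0=P[:,:2].mean(0)
    return least_squares(lambda c:np.hypot(*(P[:,:2]-c).T)-r,c0,loss="soft_l1",f_scale=.002)
D={"tallest":(.023,.008,.056,.096),"second":(.021,.006,.047,.081),"third":(.019,.005,.038,.066),"shortest":(.017,.004,.030,.051)}
E
python3 - <<'E'
from h import *
seeds={"scene":dict(tallest=(243,262),second=(345,187),third=(391,161),shortest=(192,303)),
"side":dict(tallest=(398,236),second=(283,352),third=(195,424),shortest=(433,208))}
pads={"scene":[(333,286),(363,262),(391,241),(417,221)],"side":[(307,218),(273,241),(237,266),(198,294)]}
pan={"scene":(305,297),"side":(333,190)}
bowl={"scene":(305,221),"side":(337,283)}
for n in ("scene","side"):
    im,P=cloud(n)
    lab=cv2.connectedComponents(pale(im).astype(np.uint8))[1]
    for k,(u,v) in seeds[n].items():
        r,lo,hi,H=D[k]; l=lab[v,u]; Q=P[(lab==l)] ; Q=Q[~np.isnan(Q[:,0])]
        c0=fit(Q,r).x; Q2=Q[(Q[:,2]>lo+.004)&(Q[:,2]<hi-.003)]
        f=fit(Q2,r); print(n,k,l,len(Q),"ztop",Q[:,2].max().round(4),f.x.round(4),"res",np.abs(f.fun).mean().round(4),len(Q2))
    for u,v in pads[n]:
        l=lab[v,u]; m=lab==l; Q=P[m]; Q=Q[~np.isnan(Q[:,0])]; print(n,"pad",l,m.sum(),((Q.max(0)+Q.min(0))/2).round(4),np.median(Q,0).round(4),np.ptp(Q,0).round(3))
    d=np.hypot(*(np.nan_to_num(P,nan=9)-[.281,.558,0])[...,:2].transpose(2,0,1))
    for nm in ("panel","bowl"):
        o=bot.outline_of(n,nm)[0]; Q=P[o["mask"]]; Q=Q[~np.isnan(Q[:,0])]
        print(n,nm,o["p"],np.median(Q,0).round(3),np.percentile(Q,1,0).round(3),np.percentile(Q,99,0).round(3))
E
```

```text
scene tallest 82 803 ztop 0.0971 [ 0.4613 -0.1762] res 0.0008 299
scene second 68 486 ztop 0.0829 [0.4414 0.1516] res 0.0012 185
scene third 61 337 ztop 0.0676 [0.453  0.3174] res 0.0013 123
scene shortest 84 384 ztop 0.0547 [ 0.4594 -0.3044] res 0.0008 103
scene pad 70 5839 [0.6106 0.0552 0.043 ] [0.6352 0.0223 0.0129] [0.137 0.485 0.092]
scene pad 70 5839 [0.6106 0.0552 0.043 ] [0.6352 0.0223 0.0129] [0.137 0.485 0.092]
scene pad 70 5839 [0.6106 0.0552 0.043 ] [0.6352 0.0223 0.0129] [0.137 0.485 0.092]
scene pad 70 5839 [0.6106 0.0552 0.043 ] [0.6352 0.0223 0.0129] [0.137 0.485 0.092]
scene panel 0.9 [ 0.63  -0.17   0.056] [ 0.558 -0.174 -0.001] [ 0.664 -0.114  0.087]
scene bowl 0.9 [0.454 0.006 0.023] [ 0.422 -0.051  0.003] [0.512 0.039 0.042]
side tallest 25 801 ztop 0.0975 [ 0.4645 -0.1763] res 0.0007 261
side second 50 799 ztop 0.0825 [0.4441 0.1515] res 0.0003 196
side third 52 764 ztop 0.0687 [0.4552 0.318 ] res 0.0003 159
side shortest 22 319 ztop 0.0533 [ 0.4633 -0.3044] res 0.0008 95
side pad 24 5757 [0.631  0.0649 0.0195] [0.632  0.1056 0.0135] [0.095 0.434 0.021]
side pad 24 5757 [0.631  0.0649 0.0195] [0.632  0.1056 0.0135] [0.095 0.434 0.021]
side pad 24 5757 [0.631  0.0649 0.0195] [0.632  0.1056 0.0135] [0.095 0.434 0.021]
side pad 24 5757 [0.631  0.0649 0.0195] [0.632  0.1056 0.0135] [0.095 0.434 0.021]
side panel 0.95 [ 0.62  -0.158  0.054] [ 0.586 -0.17   0.012] [ 0.665 -0.154  0.088]
side bowl 0.7 [ 0.477 -0.015  0.021] [ 0.424 -0.052  0.001] [0.515 0.04  0.042]
```

```bash
python3 - <<'E'
from h import *
pads={"scene":[(333,286),(363,262),(391,241),(417,221)],"side":[(307,218),(273,241),(237,266),(198,294)]}
blk={"scene":[(228,326),(183,343),(155,326)],"side":[(396,186),(427,177),(456,188)]}
for n in ("scene","side"):
    im,P=cloud(n); 
    z=P[...,2]; hsv=cv2.cvtColor(im,cv2.COLOR_RGB2HSV)
    for u,v in pads[n]:
        col=im[v-2:v+3,u-2:u+3].reshape(-1,3).mean(0)
        m=(np.abs(im-col).sum(-1)<130).astype(np.uint8)
        m=cv2.morphologyEx(m,cv2.MORPH_OPEN,np.ones((3,3),np.uint8))
        lab=cv2.connectedComponents(m)[1]; Q=P[lab==lab[v,u]]; Q=Q[~np.isnan(Q[:,0])]
        c,r=cv2.minEnclosingCircle(Q[:,:2].astype(np.float32))
        print(n,"pad",col.astype(int),len(Q),Q.mean(0).round(4),np.round(c,4),round(r,4),np.ptp(Q,0).round(3))
    for u,v in blk[n]: print("blk",P[v,u].round(3))
    o=bot.outline_of(n,"pad_a"); print([(x["p"],P[x["mask"]][:,:3].mean(0).round(4),x["mask"].sum()) for x in o])
E
```

```text
scene pad [254 240 174] 415 [ 0.627  -0.0869  0.0155] [ 0.6264 -0.0845] 0.0278 [0.052 0.055 0.01 ]
scene pad [254 241 176] 368 [0.6297 0.0033 0.0155] [0.6282 0.0043] 0.0285 [0.051 0.056 0.009]
scene pad [254 241 177] 332 [0.6326 0.0932 0.0156] [0.6321 0.095 ] 0.03 [0.052 0.058 0.011]
scene pad [254 241 176] 288 [0.6355 0.1833 0.0155] [0.6372 0.187 ] 0.0309 [0.051 0.061 0.013]
blk [ 0.565 -0.298  0.031]
blk [ 0.538 -0.376  0.033]
blk [ 0.471 -0.389  0.031]
[(0.82, array([nan, nan, nan]), np.int64(362)), (0.73, array([nan, nan, nan]), np.int64(283)), (0.6, array([nan, nan, nan]), np.int64(408)), (0.58, array([0.6325, 0.092 , 0.0155]), np.int64(351))]
side pad [254 244 157] 365 [ 0.6268 -0.0857  0.0166] [ 0.6269 -0.0855] 0.0273 [0.051 0.051 0.009]
side pad [254 245 158] 418 [0.6296 0.0038 0.0165] [0.6306 0.0034] 0.027 [0.051 0.053 0.009]
side pad [254 244 156] 477 [0.6324 0.0936 0.0166] [0.6337 0.0924] 0.0273 [0.051 0.053 0.009]
side pad [254 243 154] 553 [0.635  0.1836 0.0166] [0.6364 0.183 ] 0.0265 [0.051 0.051 0.01 ]
blk [ 0.546 -0.28   0.031]
blk [ 0.518 -0.359  0.024]
blk [ 0.451 -0.371  0.028]
[(0.91, array([0.6328, 0.0948, 0.0165]), np.int64(497)), (0.71, array([nan, nan, nan]), np.int64(404)), (0.64, array([nan, nan, nan]), np.int64(567)), (0.57, array([nan, nan, nan]), np.int64(367))]
```

Everything is located. Pads from the panel are P1 (.627,-.086), P2 (.630,.0035), P3 (.6325,.0935) and P4 (.635,.1835). The dolls are tallest (.463,-.176), second (.443,.1515), third (.454,.3175) and shortest (.461,-.304). I'll move above the third doll and check the choice from close by.

Emit:
apply_moves --plan '[0.43,-0.6,-0.18,-0.79,0.43,-0.6,-0.18,-0.79,0.43,-0.6,-0.18,-0.79,0.43,-0.6,-0.18,-0.79,0.43,-0.6,-0.18,-0.79,0.43,-0.6,-0.18,-0.79,0.43,-0.6,-0.18,-0.79,0.43,-0.6,-0.18,-0.79,0,0,0,0,0,0,0,0]' --grip -1

```text
time_s: 1.85
position: [0.4531, 0.3184, 0.1507]
tcp_rot: [[-0.001, 1.0, -0.0], [1.0, 0.001, 0.0], [0.0, -0.0, -1.0]]
force: [0.2, 0.5, -0.0]
opening: 1.0
grasp_force: 0.0
```

```bash
python3 - <<'E'
from h import *
s=bot.read_state(); print(s["time_s"],s["position"],s["tcp_rot"].round(3).tolist())
im,P=cloud("wrist"); m=pale(im)&(P[...,2]>.012)&(P[...,2]<.035)&(np.hypot(P[...,0]-.454,P[...,1]-.3175)<.04)
Q=P[m]; print(len(Q), fit(Q,.019).x if len(Q)>20 else 0)
sc=bot.capture("scene")[0][:,:,::-1]
w=cv2.resize(im[:,:,::-1],(400,300)); c=cv2.resize(sc[120:360,130:450],(400,300))
cv2.imwrite("pics/w1.png",np.hstack([w,c]))
E
```

```text
1.85 [0.45311017 0.31836811 0.15070689] [[-0.001, 1.0, -0.0], [1.0, 0.001, 0.0], [0.0, -0.0, -1.0]]
301 [0.45391918 0.31752296]
```

View pics/w1.png

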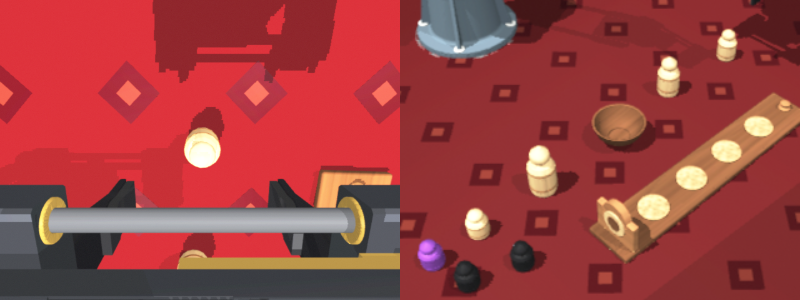

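The close crop shows one pale doll, at (203,148) in the left view. The fit puts it at (.4539,.3175), which agrees with the earlier position. The purple and black look-alikes stand apart at (430,255), (468,275) and (522,255) in the right view. Now I'll descend.

Emit:
apply_moves --plan '[0.02,-0.02,-0.71,0,0,0,-0.71,0,0,0,-0.71,0,0,0,-0.5,0,0,0,-0.21,0,0,0,0,0]'

```text
time_s: 2.7
position: [0.4538, 0.3177, 0.0084]
tcp_rot: [[-0.002, 1.0, -0.001], [1.0, 0.002, -0.0], [-0.0, -0.001, -1.0]]
force: [0.3, 0.2, 0.4]
opening: 1.001
grasp_force: 0.0
```

Emit:
apply_moves --plan '[0,0,0,0,0,0,0,0,0,0,0,0,0,0,0,0,0,0,0,0,0,0,0,0]' --grip 1

```text
time_s: 3.45
position: [0.4542, 0.3171, 0.0086]
tcp_rot: [[-0.001, 1.0, -0.0], [1.0, 0.001, -0.0], [-0.0, -0.0, -1.0]]
force: [-0.0, 1.4, 0.5]
opening: 0.421
grasp_force: 30.0
```

Emit:
apply_moves --plan '[0,0,0.5,0,0,0,0.8,0,0,0,0.7,0,0.51,-0.64,0,0,0.51,-0.64,0,0,0.51,-0.64,0,0,0.51,-0.64,0,0,0.51,-0.64,0,0,0.51,-0.64,0,0,0.51,-0.64,0,0,0,0,0,0,0,0,0,0]'

```text
time_s: 4.95
position: [0.6316, 0.0933, 0.108]
tcp_rot: [[-0.0, 1.0, -0.002], [1.0, 0.0, 0.0], [0.0, -0.002, -1.0]]
force: [-0.6, 0.2, 0.1]
opening: 0.428
grasp_force: 30.0
```

```bash
cat > where.py <<'E'
import sys
from h import *
k=sys.argv[1]; s=bot.read_state(); t=s["position"]; r,lo,hi,H=D[k]
for n in ("scene","side"):
    im,P=cloud(n); i=im.astype(int)
    m=pale(im)&(np.hypot(P[...,0]-t[0],P[...,1]-t[1])<.045)&(P[...,2]>.02)
    l,st=cv2.connectedComponentsWithStats(m.astype(np.uint8))[1:3]
    Q=P[m]; top=Q[:,2].max(); Q=Q[(Q[:,2]>top-H+lo)&(Q[:,2]<top-H+hi)]
    if len(Q)>20: f=fit(Q,r); print(n,len(Q),"top",top.round(4),"foot",(top-H).round(4),f.x.round(4),"rel tcp",(f.x-t[:2]).round(4),np.abs(f.fun).mean().round(4))
print(t.round(4),s["opening"],s["grasp_force"],s["time_s"])
E
python3 where.py third
```

```text
scene 201 top 0.4744 foot 0.4084 [0.6416 0.0918] rel tcp [ 0.01   -0.0015] 0.0075
side 443 top 0.3466 foot 0.2806 [0.6188 0.1024] rel tcp [-0.0129  0.009 ] 0.0048
[0.6316 0.0933 0.108 ] 0.4283819175039944 29.99994821031578 4.95
```

Emit:
apply_moves --plan '[0.02,0,-0.7,0,0,0,-0.5,0,0,0,-0.3,0,0,0,-0.13,0,0,0,-0.03,0,0,0,0,0,0,0,0,0]'

```text
time_s: 5.92
position: [0.6343, 0.0931, 0.0264]
tcp_rot: [[-0.001, 1.0, 0.002], [1.0, 0.001, -0.0], [-0.0, 0.002, -1.0]]
force: [-0.9, -0.0, -0.3]
opening: 0.425
grasp_force: 30.0
```

Emit:
apply_moves --plan '[0,0,0,0,0,0,0,0,0,0,0,0,0,0,0,0]' --grip -1

```text
time_s: 6.42
position: [0.6337, 0.0931, 0.0255]
tcp_rot: [[-0.001, 1.0, 0.0], [1.0, 0.001, 0.0], [0.0, 0.0, -1.0]]
force: [-0.8, -0.7, 0.2]
opening: 0.798
grasp_force: 0.0
```

Emit:
apply_moves --plan '[0,0,0.6,0,0,0,0.9,0,0,0,0.9,0,-0.38,-0.88,0,0,-0.38,-0.88,0,0,-0.38,-0.88,0,0,-0.38,-0.88,0,0,-0.38,-0.88,0,0,-0.38,-0.88,0,0,-0.38,-0.88,0,0,-0.38,-0.88,0,0,-0.38,-0.88,0,0]'

```text
time_s: 7.92
position: [0.462, -0.3043, 0.1457]
tcp_rot: [[-0.001, 1.0, 0.0], [1.0, 0.001, -0.0], [-0.0, 0.0, -1.0]]
force: [1.2, -0.2, -0.2]
opening: 1.001
grasp_force: 0.0
```

Emit:
apply_moves --plan '[0,0,0,0,0,0,0,0]'

```text
time_s: 8.18
position: [0.4625, -0.3023, 0.1454]
tcp_rot: [[-0.0, 1.0, -0.0], [1.0, 0.0, 0.001], [0.001, -0.0, -1.0]]
force: [-0.1, 0.0, 0.9]
opening: 1.0
grasp_force: 0.0
```

```bash
cat > look.py <<'E'
import sys
from h import *
# doll name, expected x,y,foot height, cameras
k=sys.argv[1]; x,y,z0=map(float,sys.argv[2:5]); r,lo,hi,H=D[k]
for n in sys.argv[5:]:
    im,P=cloud(n)
    near=pale(im)&(np.hypot(P[...,0]-x,P[...,1]-y)<.035); z=P[...,2]-z0
    m=near&(z>lo+.003)&(z<hi-.003)
    if m.sum()>20:
        f=fit(P[m],r); q=P[near&(z<H+.01)]; q=q[q[:,2]>q[:,2].max()-.008]
        print(n,k,m.sum(),f.x.round(4),"off",(f.x-[x,y]).round(4),"res",np.abs(f.fun).mean().round(4),"top",q.max(0)[2].round(4),"top xy",q[:,:2].mean(0).round(4))
s=bot.read_state(); print(s["position"].round(4),s["time_s"])
E
python3 look.py third .6325 .0935 .016 scene side; python3 look.py shortest .461 -.304 0 wrist
```

```text
scene third 157 [0.6332 0.0937] off [0.0007 0.0002] res 0.0008 top 0.0829 top xy [0.6349 0.0905]
side third 170 [0.636 0.094] off [0.0035 0.0005] res 0.0006 top 0.0851 top xy [0.6339 0.0952]
[ 0.4629 -0.3015  0.1455] 8.275
wrist shortest 244 [ 0.4612 -0.3049] off [ 0.0002 -0.0009] res 0.0002 top 0.0523 top xy [ 0.4612 -0.3037]
[ 0.463  -0.3014  0.1455] 8.325
```

The third doll is standing on P3, within about 3 mm of the centre. Next is the shortest.

Emit:
apply_moves --plan '[-0.03,-0.06,-0.7,0,0,0,-0.7,0,0,0,-0.7,0,0,0,-0.45,0,0,0,-0.2,0,0,0,-0.03,0,0,0,0,0]'

```text
time_s: 9.2
position: [0.4619, -0.306, 0.0073]
tcp_rot: [[-0.002, 1.0, 0.001], [1.0, 0.002, -0.001], [-0.001, 0.001, -1.0]]
force: [-0.3, -0.1, -0.2]
opening: 1.0
grasp_force: 0.0
```

Emit:
apply_moves --plan '[0,0,0,0,0,0,0,0,0,0,0,0,0,0,0,0,0,0,0,0,0,0,0,0]' --grip 1

```text
time_s: 9.95
position: [0.4612, -0.3059, 0.0065]
tcp_rot: [[-0.001, 1.0, -0.0], [1.0, 0.001, 0.0], [0.0, -0.0, -1.0]]
force: [-0.6, 0.2, -0.0]
opening: 0.399
grasp_force: 0.0
```

Emit:
apply_moves --plan '[0,0,0,0,0,0,0,0]'

```text
time_s: 10.2
position: [0.4612, -0.3059, 0.0065]
tcp_rot: [[-0.001, 1.0, -0.0], [1.0, 0.001, 0.0], [0.0, -0.0, -1.0]]
force: [0.3, 0.3, 0.2]
opening: 0.377
grasp_force: 30.0
```

Emit:
apply_moves --plan '[0,0,0.5,0,0,0,0.9,0,0,0,0.9,0,0,0,0.5,0,0.32,0.89,0,0,0.32,0.89,0,0,0.32,0.89,0,0,0.32,0.89,0,0,0.32,0.89,0,0,0.32,0.89,0,0,0.32,0.89,0,0,0.32,0.89,0,0]'

```text
time_s: 11.7
position: [0.5894, 0.0517, 0.1464]
tcp_rot: [[-0.001, 1.0, -0.0], [1.0, 0.001, -0.0], [-0.0, -0.0, -1.0]]
force: [-0.7, -0.4, -0.1]
opening: 0.381
grasp_force: 30.0
```

Emit:
apply_moves --plan '[0.32,0.89,0,0,0.32,0.89,0,0,0.28,0.89,0,0,0,0,-0.7,0,0,0,-0.7,0,0,0,-0.6,0,0,0,0,0,0,0,0,0]'

```text
time_s: 12.7
position: [0.6359, 0.1837, 0.0474]
tcp_rot: [[-0.001, 1.0, 0.001], [1.0, 0.001, 0.0], [0.0, 0.001, -1.0]]
force: [-0.2, -0.2, 0.1]
opening: 0.379
grasp_force: 30.0
```

Emit:
apply_moves --plan '[0,0,-0.3,0,0,0,-0.13,0,0,0,-0.06,0,0,0,0,0,0,0,0,0]'

```text
time_s: 13.32
position: [0.6349, 0.1836, 0.0225]
tcp_rot: [[-0.001, 1.0, -0.001], [1.0, 0.001, -0.0], [-0.0, -0.001, -1.0]]
force: [-1.9, -0.2, 4.8]
opening: 0.38
grasp_force: 30.0
```

Emit:
apply_moves --plan '[0,0,0,0,0,0,0,0,0,0,0,0,0,0,0,0]' --grip -1

```text
time_s: 13.82
position: [0.6353, 0.1836, 0.0218]
tcp_rot: [[-0.001, 1.0, 0.0], [1.0, 0.001, 0.0], [0.0, 0.0, -1.0]]
force: [-0.6, 0.1, -0.3]
opening: 0.751
grasp_force: 0.0
```

Emit:
apply_moves --plan '[0,0,0.6,0,0,0,0.9,0,0,0,0.98,0,-0.77,-0.13,0,0,-0.77,-0.13,0,0,-0.77,-0.13,0,0,-0.77,-0.13,0,0,-0.77,-0.13,0,0,0,0,0,0,0,0,0,0]'

```text
time_s: 15.08
position: [0.4443, 0.1513, 0.1465]
tcp_rot: [[-0.001, 1.0, 0.003], [1.0, 0.001, 0.0], [0.0, 0.003, -1.0]]
force: [0.2, -0.2, 0.5]
opening: 0.996
grasp_force: 0.0
```

```bash
python3 look.py shortest .6353 .1834 .016 scene side; python3 look.py second .443 .1515 0 wrist
```

```text
scene shortest 102 [0.6344 0.1846] off [-0.0009  0.0012] res 0.001 top 0.0674 top xy [0.6363 0.1811]
side shortest 127 [0.6367 0.185 ] off [0.0014 0.0016] res 0.0005 top 0.0693 top xy [0.6341 0.1858]
[0.4447 0.1513 0.1463] 15.175
wrist second 478 [0.4428 0.1512] off [-0.0002 -0.0003] res 0.0002 top 0.0822 top xy [0.4428 0.1525]
[0.4445 0.1513 0.1462] 15.225
```

The shortest is placed well. Next is the second doll.

Emit:
apply_moves --plan '[-0.03,0,-0.7,0,0,0,-0.7,0,0,0,-0.7,0,0,0,-0.4,0,0,0,-0.18,0,0,0,0,0,0,0,0,0]'

```text
time_s: 16.1
position: [0.442, 0.1512, 0.0127]
tcp_rot: [[-0.001, 1.0, 0.002], [1.0, 0.001, 0.0], [0.0, 0.002, -1.0]]
force: [-0.7, -1.0, -0.4]
opening: 0.998
grasp_force: 0.0
```

Emit:
apply_moves --plan '[0,0,0,0,0,0,0,0,0,0,0,0,0,0,0,0,0,0,0,0,0,0,0,0,0,0,0,0]' --grip 1

```text
time_s: 16.98
position: [0.4413, 0.1511, 0.0121]
tcp_rot: [[-0.001, 1.0, 0.0], [1.0, 0.001, 0.0], [0.0, 0.0, -1.0]]
force: [-0.4, 0.2, 0.2]
opening: 0.475
grasp_force: 30.0
```

Emit:
apply_moves --plan '[0,0,0.5,0,0,0,0.9,0,0,0,1.0,0,0.63,-0.49,0,0,0.63,-0.49,0,0,0.63,-0.49,0,0,0.63,-0.49,0,0,0.63,-0.49,0,0,0.62,-0.5,0,0,0,0,0,0,0,0,0,0]'

```text
time_s: 18.35
position: [0.6283, 0.004, 0.1313]
tcp_rot: [[-0.001, 1.0, -0.003], [1.0, 0.001, 0.001], [0.001, -0.003, -1.0]]
force: [-0.4, -0.0, -0.8]
opening: 0.47
grasp_force: 30.0
```

Emit:
apply_moves --plan '[0,0,-0.7,0,0,0,-0.7,0,0,0,-0.3,0,0,0,-0.1,0,0,0,0,0,0,0,0,0]'

```text
time_s: 19.1
position: [0.6307, 0.0036, 0.0433]
tcp_rot: [[-0.001, 1.0, 0.002], [1.0, 0.001, -0.0], [-0.0, 0.002, -1.0]]
force: [-0.3, -0.6, 0.2]
opening: 0.472
grasp_force: 30.0
```

Emit:
apply_moves --plan '[0,0,-0.16,0,0,0,-0.08,0,0,0,-0.03,0,0,0,0,0,0,0,0,0]'

```text
time_s: 19.73
position: [0.6298, 0.0036, 0.0286]
tcp_rot: [[-0.001, 1.0, 0.0], [1.0, 0.001, -0.0], [-0.0, 0.0, -1.0]]
force: [-0.4, 0.1, -0.7]
opening: 0.476
grasp_force: 30.0
```

Emit:
apply_moves --plan '[0,0,0,0,0,0,0,0,0,0,0,0,0,0,0,0]' --grip -1

```text
time_s: 20.23
position: [0.6298, 0.0036, 0.0286]
tcp_rot: [[-0.001, 1.0, 0.0], [1.0, 0.001, 0.0], [0.0, 0.0, -1.0]]
force: [-0.3, 0.1, -0.8]
opening: 0.842
grasp_force: 0.0
```

Emit:
apply_moves --plan '[0,0,0.6,0,0,0,1.0,0,0,0,1.0,0,-0.56,-0.6,0,0,-0.56,-0.6,0,0,-0.56,-0.6,0,0,-0.56,-0.6,0,0,-0.55,-0.6,0,0,-0.55,-0.6,0,0,0,0,0,0,0,0,0,0]'

```text
time_s: 21.6
position: [0.4631, -0.1764, 0.1587]
tcp_rot: [[-0.0, 1.0, 0.001], [1.0, 0.0, -0.0], [-0.0, 0.001, -1.0]]
force: [0.2, -0.9, -0.3]
opening: 0.999
grasp_force: 0.0
```

```bash
python3 look.py second .6297 .0035 .016 scene side; python3 look.py tallest .463 -.176 0 wrist
```

```text
scene second 228 [0.6288 0.004 ] off [-0.0009  0.0005] res 0.0008 top 0.0971 top xy [0.6305 0.0009]
side second 244 [0.6317 0.004 ] off [0.002  0.0005] res 0.0006 top 0.0988 top xy [0.6293 0.0059]
[ 0.4634 -0.1758  0.1586] 21.7
wrist tallest 609 [ 0.4629 -0.1765] off [-0.0001 -0.0005] res 0.0002 top 0.0974 top xy [ 0.463  -0.1754]
[ 0.4635 -0.1757  0.1586] 21.75
```

Emit:
apply_moves --plan '[-0.01,-0.02,-0.7,0,0,0,-0.7,0,0,0,-0.7,0,0,0,-0.43,0,0,0,-0.2,0,0,0,0,0,0,0,0,0]'

```text
time_s: 22.62
position: [0.4629, -0.1775, 0.0228]
tcp_rot: [[-0.001, 1.0, 0.001], [1.0, 0.001, -0.001], [-0.001, 0.001, -1.0]]
force: [-0.7, -0.2, 0.6]
opening: 1.002
grasp_force: 0.0
```

Emit:
apply_moves --plan '[0,0,0,0,0,0,0,0,0,0,0,0,0,0,0,0,0,0,0,0,0,0,0,0]' --grip 1

```text
time_s: 23.38
position: [0.4622, -0.1774, 0.0221]
tcp_rot: [[-0.001, 1.0, 0.0], [1.0, 0.001, -0.0], [-0.0, 0.0, -1.0]]
force: [0.1, 0.4, 0.8]
opening: 0.517
grasp_force: 30.0
```

Emit:
apply_moves --plan '[0,0,0.5,0,0,0,0.9,0,0,0,0.9,0,0.55,0.3,0,0,0.55,0.3,0,0,0.55,0.3,0,0,0.55,0.3,0,0,0.55,0.31,0,0,0.55,0.31,0,0,0,0,0,0,0,0,0,0]'

```text
time_s: 24.75
position: [0.626, -0.0862, 0.1364]
tcp_rot: [[-0.001, 1.0, -0.002], [1.0, 0.001, 0.0], [0.0, -0.002, -1.0]]
force: [-0.3, -0.3, -0.9]
opening: 0.515
grasp_force: 30.0
```

Emit:
apply_moves --plan '[0,0,-0.7,0,0,0,-0.7,0,0,0,-0.3,0,0,0,0,0,0,0,0,0]'

```text
time_s: 25.38
position: [0.628, -0.0869, 0.0533]
tcp_rot: [[-0.001, 1.0, 0.002], [1.0, 0.001, -0.001], [-0.001, 0.002, -1.0]]
force: [-0.0, -0.2, -1.0]
opening: 0.515
grasp_force: 30.0
```

Emit:
apply_moves --plan '[0,0,-0.15,0,0,0,-0.08,0,0,0,-0.04,0,0,0,0,0,0,0,0,0]'

```text
time_s: 26.0
position: [0.6274, -0.0864, 0.0386]
tcp_rot: [[-0.001, 1.0, 0.0], [1.0, 0.001, -0.0], [-0.0, 0.0, -1.0]]
force: [-0.2, 0.8, -1.3]
opening: 0.518
grasp_force: 30.0
```

Emit:
apply_moves --plan '[0,0,0,0,0,0,0,0,0,0,0,0,0,0,0,0]' --grip -1

```text
time_s: 26.5
position: [0.6273, -0.0864, 0.0386]
tcp_rot: [[-0.001, 1.0, 0.0], [1.0, 0.001, -0.0], [-0.0, 0.0, -1.0]]
force: [0.2, 0.1, -0.2]
opening: 0.886
grasp_force: 0.0
```

Emit:
apply_moves --plan '[0,0,0.5,0,0,0,0.9,0,0,0,1.0,0,-0.6,0.4,0.3,0,-0.6,0.4,0,0,-0.6,0.4,0,0,-0.6,0.4,0,0,0,0,0,0,0,0,0,0]'

```text
time_s: 27.62
position: [0.5083, -0.0067, 0.174]
tcp_rot: [[-0.001, 1.0, 0.002], [1.0, 0.001, -0.001], [-0.001, 0.002, -1.0]]
force: [-0.3, 0.4, 0.1]
opening: 1.002
grasp_force: 0.0
```

```bash
python3 - <<'E'
import subprocess
for a in ("tallest .627 -.0863","second .6297 .0035","third .6325 .0935","shortest .6353 .1834"):
    print(subprocess.run(f"python3 look.py {a} .016 scene side",shell=True,capture_output=True,text=True).stdout)
from h import *
im=bot.capture("side")[0]; cv2.imwrite("pics/end.png",im[:,:,::-1])
E
```

```text
scene tallest 315 [ 0.6263 -0.0852] off [-0.0007  0.0011] res 0.0007 top 0.1143 top xy [ 0.6284 -0.0873]
side tallest 306 [ 0.6293 -0.0852] off [0.0023 0.0011] res 0.0007 top 0.1066 top xy [ 0.6158 -0.0837]
[ 0.5086 -0.0071  0.1738] 27.725

scene second 230 [0.6291 0.0039] off [-0.0006  0.0004] res 0.0008 top 0.0985 top xy [0.6311 0.0013]
side second 238 [0.6317 0.004 ] off [0.002  0.0005] res 0.0006 top 0.099 top xy [0.6289 0.0058]
[ 0.5083 -0.007   0.1736] 27.825

scene third 146 [0.6333 0.0936] off [0.0008 0.0001] res 0.0009 top 0.0837 top xy [0.6357 0.0912]
side third 166 [0.6361 0.0939] off [0.0036 0.0004] res 0.0006 top 0.0843 top xy [0.6337 0.0958]
[ 0.5078 -0.0068  0.1734] 27.925

scene shortest 107 [0.6341 0.1849] off [-0.0012  0.0015] res 0.0011 top 0.0679 top xy [0.636  0.1816]
side shortest 128 [0.6368 0.185 ] off [0.0015 0.0016] res 0.0005 top 0.0688 top xy [0.6339 0.1859]
[ 0.5075 -0.0066  0.1734] 28.025
```

View pics/end.png

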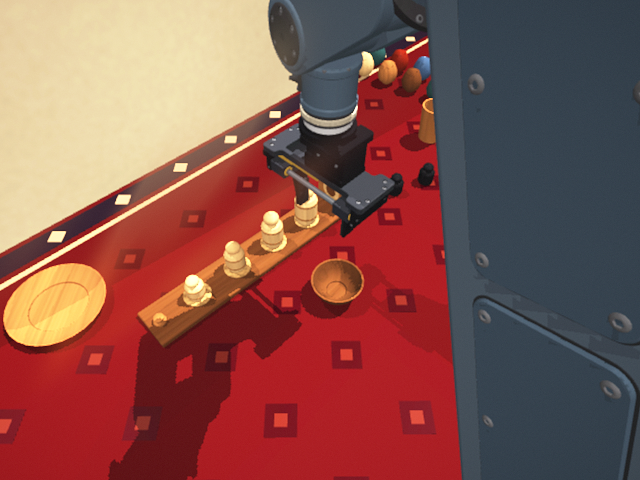

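The picture shows the four dolls upright on their pads at (306,210), (272,232), (236,258) and (196,290), descending from the panel end. The bowl is still at (337,283), and the gripper is clear above. All fits are within 4 mm of the pad centres, so I'll hand in.

```bash
python3 -c "
from rig import bot
print(bot.hand_in())"
```

```text
the job is handed in; nothing more can be done
None
```

All four dolls stand upright on their pads in height order from the carved panel, each measured within 4 mm of its pad centre, the bowl was left where it stood, and the job is handed in (no verdict was returned).

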